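# Seat the proud stopper and start the tube shaker

## Task

One of the four stoppered tubes on the shaker has its rubber stopper standing proud: with the closed fingertips, gently press that stopper straight down until it is fully home like the others. Then press the large start key on the shaker's front deck all the way down with the fingertips, let it spring back and withdraw. Do not lift anything, and leave the other stoppers, the two small keys and everything else around untouched.

Things in the scene. Friction and masses are not known exactly. Their poses are not given: they have to be found in the camera images.
- shaker: white tube shaker, fixed, yaw varies; origin at table height. In its frame: case x -0.15..0.12, y +-0.14; control deck (x<-0.05) 45 mm high with 3 keys at x=-0.10, y=-0.048, 0, 0.048; behind it a platform 75 mm high with a dark rack (x 0.005..0.085, y +-0.105, top 140 mm) of 4 tubes at (0.031,-0.072), (0.059,-0.024), (0.031,0.024), (0.059,0.072). Which tube or key is where varies.
- tube_a: upright glass tube, 21 mm diameter, 90 mm long, held fast in the rack, origin at its bottom centre (85 mm above the table); the stopper standing proud is in this one. It looks like the others. More than 30 N on it or its stopper counts as rough.
- stopper_a (a joint): height in m by which the proud rubber stopper of tube_a stands above its home position: 0 = fully home, like the other stoppers; 0.013 to 0.017 at the start; friction about 4 N holds it where it is left and it does not spring back; at 0 a hard stop; can also be pulled upward, which is not wanted
- stopper_a_top (a point): centre of the flat top of the proud stopper: round tan rubber head 27 mm diameter, 16 mm high over the tube's rim, top 191 mm above the table when fully home. The head is springy: it gives 0.4 mm per newton (at most 5 mm) and recovers when released
- start_bezel: black ring around the start key, fixed to the deck; origin on the deck, 45 mm above the table. More than 30 N on it or its key counts as rough.
- start_key (a joint): downward travel of the start key in m: 0 released, 0.008 fully pressed (hard stop); sprung, about 1 N to begin, 4.5 N at 5 mm and 6.7 N fully down; counts as pressed beyond 0.004
- start_key_top (a point): centre of the flat top of the start key: the one large round key, 30 mm diameter (grey, like the others), its top 57 mm above the table when released; the key's place in the row of three varies
- tube_b: another upright glass tube in the rack, like tube_a, its stopper already home; leave it untouched. Origin at its bottom centre
- stopper_b (a joint): height of the stopper of tube_b above home, m: 0 = home (top 191 mm above the table)
- tube_c: another upright glass tube in the rack, like tube_a, its stopper already home; leave it untouched. Origin at its bottom centre
- stopper_c (a joint): height of the stopper of tube_c above home, m: 0 = home (top 191 mm above the table)
- tube_d: another upright glass tube in the rack, like tube_a, its stopper already home; leave it untouched. Origin at its bottom centre
- stopper_d (a joint): height of the stopper of tube_d above home, m: 0 = home (top 191 mm above the table)
- timer_bezel: ring of 24 mm diameter around a small round key of 16 mm diameter; not the one to press, leave untouched; origin on the deck, 45 mm above the table, key top 12 mm higher
- timer_key (a joint): downward travel of that small key, m; 0 = released, 0.008 fully down
- speed_bezel: ring of 24 mm diameter around a small round key of 16 mm diameter; not the one to press, leave untouched; origin on the deck, 45 mm above the table, key top 12 mm higher
- speed_key (a joint): downward travel of that small key, m; 0 = released, 0.008 fully down
- spare_stopper: loose spare rubber stopper, 27 mm diameter, 34 mm high, standing on the deck at the end of the key row, on the side of +y in the shaker's frame; leave alone. Origin at the centre of its underside
- bottle_tall: loose white bottle, blue cap, 52 mm diameter, 130 mm high, on the table beside the shaker; leave alone. Origin at the centre of its underside
- bottle_amber: loose small amber bottle, 44 mm diameter, 85 mm high, beside the shaker; leave alone. Origin at the centre of its underside
- jar: loose jar, 60 mm diameter, 60 mm high, beside the shaker; leave alone. Origin at the centre of its underside
- beaker: loose open beaker, 60 mm diameter, 70 mm high, beside the shaker; leave alone. Origin at the centre of its underside
- plate: loose white saucer, 110 mm diameter, 16 mm high, on the table; leave alone. Origin at the centre of its underside
- spoon: loose steel spoon, 150 mm long, lying on the table beside the shaker; leave alone

How it is judged:
By the outcome, as a careful person would: the job done as asked, in the order asked, and still so for the second after the job is handed in, with the robot touching nothing.
It also fails if it takes over 42 s, if anything falls off the work surface, if the arm or the gripper's body presses on something with over 40 N, if the wrist force passes 120 N, or if a joint passes its speed limit or range.

## Robot

A 6-joint arm with a two-finger parallel gripper is mounted at the origin on the work surface. World frame = base frame: x ahead of the robot, y to its left, z up, the work surface at z = 0. Lengths are in mm, angles in rad, forces in N, time in s.
With the tool pointing down it reaches from about 250 to 725 mm from the base axis. Payload 9.7 kg.
Tool frame: the origin (TCP) lies between the finger pads; the fingertips stand 14 mm ahead of it and the grasp point (between the pads) lies 5 mm behind it; z points along the fingers, y is the line along which they close (so a half turn about z gives the same grasp; the last joint's range is limited). The gripper opens to 85 mm and grips with 20 to 120 N. Pads are 22 mm wide; open, the fingers measure 114 mm over their backs; the gripper's body (76 mm by 85 mm) begins 54 mm behind the grasp point. The pads swing forward as they close: fully open they stand 13 mm farther back than shut.
Start: joints at [-1.108, 0.087, 0.176, 1.66, 0, 1.571], TCP at [245.547, -492.142, 245.284] pointing down, gripper open.
Joint ranges: [-3.13, 3.13], [-0.85, 1.81], [-1.15, 1.24], [-2.2, 2.28], [-1.44, 1.52], [-3.14, 3.14]. Speed limits (rad/s): [2.22, 2.22, 2.57, 3.14, 3.14, 3.14].

## Interface

Orientations are given as a rotation vector (axis times angle).
In Python, from plant import env, viewer gives the robot as it stands. The module is installed in compiled form; this text tells all that it offers.
- The arm moves only by the tool move_arm, never from a script. Its argument "targets" is a list of rows, each a list of 7 numbers: the closure, from -1 (fully open) to 1 (shut), then the shift along the world's x, y, z in m, then the turn, a rotation vector about the world's x, y, z in degrees. A call has 1 to 5 rows; each row shifts and turns the commanded pose from where the row before left it; what a row does not reach is not made up. A row lasts 1/8 s, in which the tool goes at most 62.5 mm and 10.7 degrees, less where a joint would pass 70% of its speed; a pose out of reach is approached as far as the arm can. A call with a gripper value outside its range is refused whole. The fingers move at their own pace and stop on an object; the grip force is fixed at half the most. Time passes only in rows, so rows that do not move let the fingers close. It gives the time, the measured TCP pose, the force, the opening and the grip force at its end, in the units of the state.
- env.get_state(): the state, without advancing time (a new reading comes with each control period).
- viewer.get_image(name): name is "side" or "top" or "wrist"; returns the picture (480x640x3 uint8, red, green, blue); there is no depth.
- viewer.calibration(name): a dict with "mtx" (3x3 intrinsics, pixels), "rvec" (rotation vector, rad) and "tvec" (3), from world to camera coordinates, as OpenCV has them; the wrist camera has in their place "mount" (4x4, takes a point from camera to tool coordinates, whose origin is the TCP and whose axes are the flange's). Camera axes: x right, y down, z forward; pixel columns grow to the right and rows downward; lengths in mm; the calibration is good to about 2 mm. The wrist camera is an equidistant fisheye: a pixel r from the principal point sees the ray r / f radians off the axis. A picture is of the moment at which its call begins: read the wrist's pose just before it. calibration takes no time and is no camera call.
- env.job_done(): hands the job in; it is judged then, once.
The state is a dict: "time": time; "qpos": joint angles; "joint_vel": joint speeds; "effort": joint torques, N m; "eef_pos": TCP position; "orientation": TCP orientation; "wrist_force": force on the tool from outside, world axes, zero at the start; "torque": the same for the moment, N m; "gripper_width": finger opening in mm; "finger_force": force on a finger pad.
Only numpy, scipy, OpenCV 4.12 (cv2) and the standard library are available. Lean on these libraries where they do the work, as an engineer would, in place of code of your own. Each camera call takes 0.05 s, during which the arm holds its last target. There are 200 camera calls.

## Working session

There is one attempt and no reset: what is moved stays moved. The work goes in short steps, Python scripts to look and compute and a tool call to move; the robot and the scene stay as the last step left them, time stands still between calls to the robot, and variables do not carry over. Pictures are saved under pics/ and viewed, at most 10 in all, crops included, and the job is handed in when it is done.

Besides the shell and the picture viewer there is one more tool, called after ">>>" as name(argument=value, ...), one argument or row to a line, values as JSON. move_arm: Moves the arm, as the interface text tells. Its arguments: {"type":"object","properties":{"targets":{"type":"array","items":{"type":"array","items":{"type":"number"}}}},"required":["targets"]}

```bash
mkdir -p pics
python3 - <<'E'
from plant import env, viewer
import cv2,numpy as np
s=env.get_state(); print({k:np.round(v,3).tolist() for k,v in s.items()})
for n in("side","top"):
    im=viewer.get_image(n); cv2.imwrite(f"pics/{n}0.png",im[:,:,::-1])
    c=viewer.calibration(n); print(n,{k:np.round(v,3).tolist() for k,v in c.items()})
print({k:np.round(v,4).tolist() for k,v in viewer.calibration("wrist").items()})
E
```

```text
{'time': 0.0, 'qpos': [-1.108, 0.087, 0.175, 1.66, -0.0, 1.571], 'joint_vel': [-0.0, -0.001, -0.001, 0.001, -0.002, -0.002], 'effort': [-0.001, -52.039, 46.481, 0.016, -0.0, 0.0], 'eef_pos': [245.448, -491.961, 244.578], 'orientation': [-3.057, -0.72, 0.0], 'wrist_force': [0.632, 0.323, -0.249], 'torque': [0.083, 0.049, -0.004], 'finger_force': 0.0, 'gripper_width': 85.069}
side {'mtx': [[517.838, 0.0, 321.762], [0.0, 517.838, 248.956], [0.0, 0.0, 1.0]], 'rvec': [0.715, -2.363, 1.419], 'tvec': [518.106, 281.232, 874.252]}
top {'mtx': [[528.506, 0.0, 319.085], [0.0, 528.506, 237.466], [0.0, 0.0, 1.0]], 'rvec': [2.104, -2.165, 0.19], 'tvec': [65.335, 623.679, 1253.184]}
{'mtx': [[371.6483, 0.0, 315.292], [0.0, 371.6483, 243.5879], [0.0, 0.0, 1.0]], 'mount': [[-0.0004, -0.9522, -0.3054, 79.4347], [1.0, -0.0004, -0.0, 0.6744], [-0.0001, -0.3054, 0.9522, -128.6066], [0.0, 0.0, 0.0, 1.0]]}
```

View pics/side0.png

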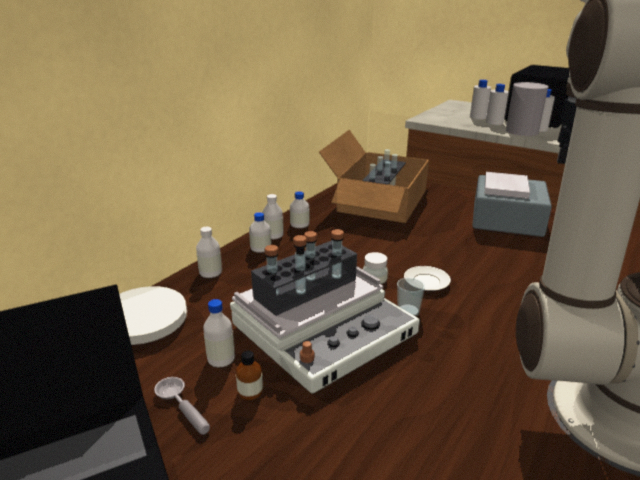

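View pics/top0.png

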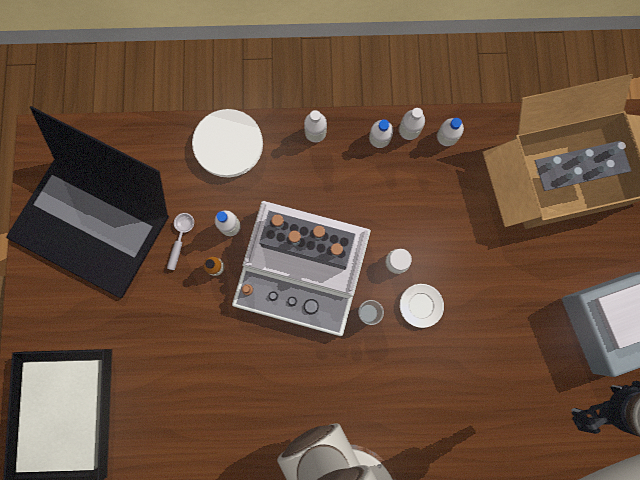

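The four tan stoppers show at side (272,252), (300,243), (311,239), (337,236) and top (278,221), (294,237), (319,232), (337,249). The large key is at side (371,323) and top (311,307), and the spare stopper is at the left end of the row. The second stopper from the left looks proud, so I'll triangulate all of them.

```bash
cat > h.py <<'E'
import cv2,numpy as np
from plant import viewer
def cal(n):
    c=viewer.calibration(n); R=cv2.Rodrigues(np.array(c["rvec"],float))[0]; return np.array(c["mtx"],float),R,np.array(c["tvec"],float).ravel()
def P(n):
    K,R,t=cal(n); return K@np.c_[R,t]
def ray(n,uv):
    K,R,t=cal(n); d=R.T@np.linalg.inv(K)@np.r_[uv,1]; return -R.T@t,d
def onz(n,uv,z):
    o,d=ray(n,uv); return o+d*(z-o[2])/d[2]
def tri(a,b):
    X=cv2.triangulatePoints(P("side"),P("top"),np.array(a,float).reshape(2,1),np.array(b,float).reshape(2,1)); X=(X[:3]/X[3]).ravel()
    e=[np.linalg.norm((lambda p:p[:2]/p[2])(P(n)@np.r_[X,1])-q) for n,q in(("side",a),("top",b))]
    return X,e
E
python3 - <<'E'
from h import *
out={}
for n,roi in(("side",(230,210,400,375)),("top",(225,195,380,345))):
    im=cv2.imread(f"pics/{n}0.png"); x0,y0,x1,y1=roi
    hsv=cv2.cvtColor(im,cv2.COLOR_BGR2HSV)
    m=np.zeros(im.shape[:2],np.uint8); m[y0:y1,x0:x1]=cv2.inRange(hsv,(3,90,95),(20,255,255))[y0:y1,x0:x1]
    k,l,st,c=cv2.connectedComponentsWithStats(m)
    print(n,[(st[i].tolist(),c[i].round(1).tolist()) for i in range(1,k) if st[i][4]>15])
a=cv2.imread("pics/side0.png")[225:385,225:425]; b=cv2.imread("pics/top0.png")[195:340,225:385]
cv2.imwrite("pics/crop.png",np.hstack([cv2.resize(a,(400*1,320),interpolation=3),cv2.resize(b,(353,320),interpolation=3)]))
a=cv2.resize(a,None,fx=4,fy=3.7)
cv2.imwrite("pics/cs.png",a)
cv2.imwrite("pics/ct.png",cv2.resize(b,None,fx=4,fy=4,interpolation=cv2.INTER_CUBIC))
E
```

```text
side [([341, 210, 28, 5, 60], [356.6, 211.1]), ([375, 210, 25, 10, 158], [389.6, 213.7]), ([331, 229, 13, 7, 73], [337.1, 232.0]), ([230, 231, 19, 12, 29], [238.8, 236.6]), ([293, 231, 24, 12, 153], [304.6, 236.2]), ([265, 245, 13, 7, 80], [271.0, 248.0]), ([303, 341, 9, 8, 51], [306.6, 344.1]), ([300, 349, 14, 9, 65], [306.0, 353.9]), ([254, 362, 5, 8, 28], [256.1, 365.8]), ([237, 364, 7, 8, 24], [239.7, 367.8])]
top [([225, 195, 155, 113, 4190], [328.5, 223.0]), ([271, 215, 13, 11, 108], [277.0, 219.8]), ([313, 226, 12, 11, 110], [318.7, 231.0]), ([288, 230, 13, 12, 111], [294.1, 236.0]), ([225, 238, 8, 9, 43], [227.9, 242.3]), ([330, 243, 13, 12, 114], [336.3, 248.5]), ([242, 284, 11, 11, 88], [246.9, 289.1]), ([225, 316, 155, 29, 1921], [289.9, 336.0])]
```

View pics/cs.png

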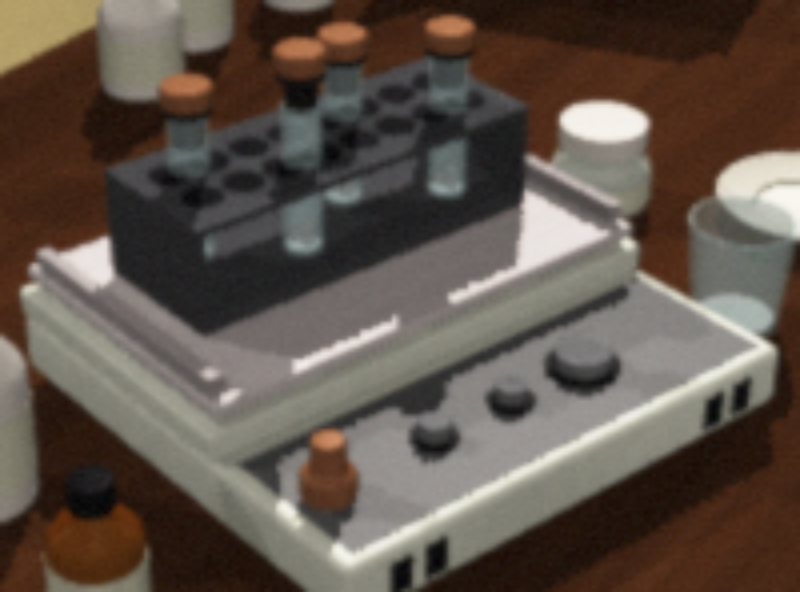

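View pics/ct.png

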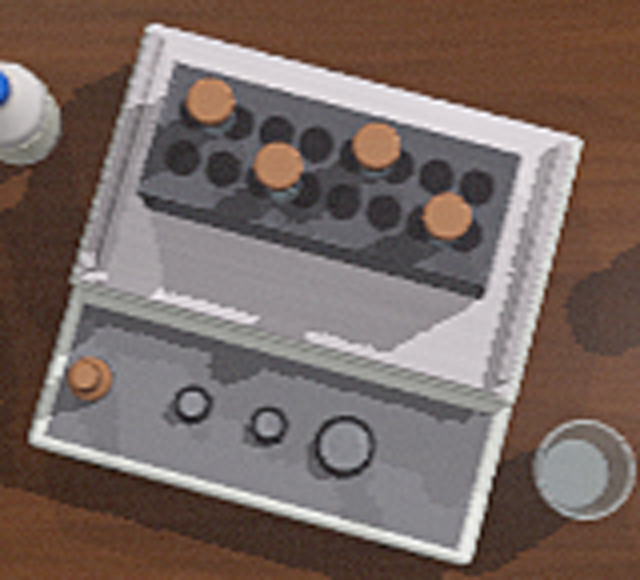

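The second stopper from the left shows its black plug under the head: side crop (301,55), top crop (279,165). It is the proud one. The large key is at side crop (583,353), top crop (345,446).

Run:
```python
from h import *
f=lambda p:np.array([225+(p[0]+.5)/4-.5,225+(p[1]+.5)/3.7-.5]); g=lambda p:np.array([225+(p[0]+.5)/4-.5,195+(p[1]+.5)/4-.5])
S=[(187,86),(301,54),(343,36),(451,28),(583,353),(512,391),(435,428)]
T=[(210,101),(279,165),(376,146),(449,215),(345,446),(269,426),(193,404)]
L=np.array([(59,72),(31,24),(59,-24),(31,-72),(-100,-48),(-100,0),(-100,48)],float)
Z=[191,206,191,191,57,57,57]; W=[]
for s,t,z in zip(S,T,Z):
    X,e=tri(f(s),g(t)); w=onz("top",g(t),z); ws=onz("side",f(s),z); W.append(w[:2]); print(X.round(1),np.round(e,1),"top@z",w[:2].round(1),"side@z",ws[:2].round(1))
W=np.array(W); lc=L-L.mean(0); wc=W-W.mean(0)
U,_,V=np.linalg.svd(lc.T@wc); R=V.T@np.diag([1,np.linalg.det(V.T@U.T)])@U.T
t=W.mean(0)-R@L.mean(0)
print("yaw",np.degrees(np.arctan2(R[1,0],R[0,0])),"t",t); print("fit",(L@R.T+t).round(1).tolist()); print("res",(W-(L@R.T+t)).round(1).tolist())
```

```text
[644.4 140.7 191. ] [0.4 0.3] top@z [643.8 140.4] side@z [645.2 141. ]
[604.6 102.5 204.9] [0.2 0.2] top@z [604.  102.3] side@z [603.8 104.5]
[616.6  49.3 189.9] [0.4 0.3] top@z [615.8  49. ] side@z [616.2  51.3]
[576.8  10.2 189.8] [0.3 0.3] top@z [576.1  10. ] side@z [576.2  12.4]
[458.2  72.4  55.6] [0.5 0.4] top@z [457.3  72. ] side@z [458.2  74.4]
[471.6 118.1  53.6] [0.5 0.4] top@z [470.7 117.5] side@z [470.3 122.3]
[486.2 163.9  53.1] [0.5 0.4] top@z [485.2 163.1] side@z [484.5 168.4]
yaw -16.829663665727246 t [566.82553579  88.4917768 ]
fit [[644.1, 140.3], [603.4, 102.5], [616.3, 48.4], [575.7, 10.6], [457.2, 71.5], [471.1, 117.4], [485.0, 163.4]]
res [[-0.3, 0.0], [0.6, -0.2], [-0.5, 0.6], [0.4, -0.6], [0.1, 0.5], [-0.5, 0.0], [0.2, -0.2]]
```

>>> move_arm(
  targets=[
    [1,0.025,0.042,0.004,0,0,6],
    [1,0.028,0.046,0.004,0,0,6],
    [1,0.028,0.046,0.004,0,0,6],
    [1,0.028,0.046,0.004,0,0,6],
    [1,0.028,0.046,0.004,0,0,6],
  ],
)

```text
time: 0.72
eef_pos: [383.1, -264.5, 265.2]
orientation: [-2.765, -1.492, 0.0]
wrist_force: [0.8, -0.6, -0.4]
gripper_width: -0.3
finger_force: 0.0
```

>>> move_arm(
  targets=[
    [1,0.028,0.046,0,0,0,6],
    [1,0.028,0.046,0,0,0,6],
    [1,0.028,0.046,0,0,0,6],
    [1,0.028,0.046,0,0,0,6],
    [1,0.028,0.046,0,0,0,6],
  ],
)

```text
time: 1.35
eef_pos: [523.1, -34.4, 265.0]
orientation: [-2.284, -2.157, 0.0]
wrist_force: [0.6, -0.5, 0.5]
gripper_width: 0.4
finger_force: 0.0
```

>>> move_arm(
  targets=[
    [1,0.028,0.046,0,0,0,-7],
    [1,0.028,0.046,0,0,0,-6.5],
    [1,0.02,0.035,0,0,0,0],
    [1,0.005,0.01,-0.015,0,0,0],
    [1,0,0,-0.005,0,0,0],
  ],
)

```text
time: 1.98
eef_pos: [603.0, 100.9, 243.2]
orientation: [-2.523, -1.87, 0.004]
wrist_force: [-0.2, -0.1, -0.2]
gripper_width: -0.2
finger_force: 0.0
```

Run:
```python
from plant import env, viewer
import cv2,numpy as np
s=env.get_state(); print({k:np.round(s[k],2).tolist() for k in("eef_pos","orientation","wrist_force")})
im=viewer.get_image("side"); cv2.imwrite("pics/side1.png",im[:,:,::-1])
w=viewer.get_image("wrist"); 
a=cv2.resize(im[170:330,200:420,::-1],(440,320),interpolation=3); b=cv2.resize(w[:,:,::-1],(360,270))
c=np.zeros((320,800,3),np.uint8); c[:,:440]=a; c[:270,440:]=b; cv2.imwrite("pics/m1.png",c)
```

```text
{'eef_pos': [603.04, 100.92, 243.19], 'orientation': [-2.52, -1.87, 0.0], 'wrist_force': [-0.16, -0.08, -0.23]}
```

View pics/m1.png

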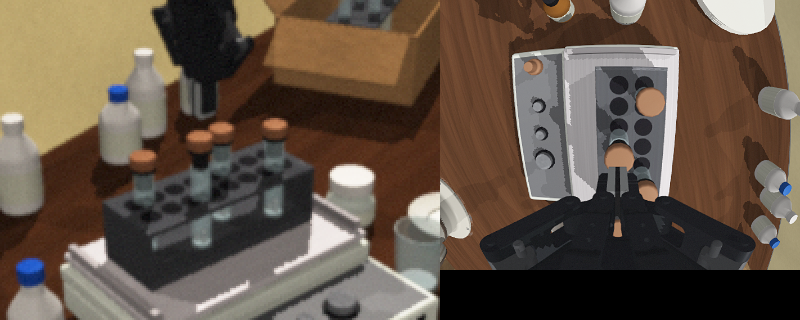

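The picture shows the closed fingertips right above the proud stopper (wrist view about (620,155)), clear of the other stoppers. I'll centre and lower.

>>> move_arm(
  targets=[
    [1,0.001,0.002,-0.01,0,0,0],
    [1,0,0,-0.008,0,0,0],
    [1,0,0,-0.004,0,0,0],
    [1,0,0,-0.001,0,0,0],
    [1,0,0,0,0,0,0],
  ],
)

```text
time: 2.7
eef_pos: [604.6, 102.8, 222.4]
orientation: [2.525, 1.869, 0.0]
wrist_force: [0.0, -1.0, 0.2]
gripper_width: 0.2
finger_force: 0.0
```

>>> move_arm(
  targets=[
    [1,0,0,-0.001,0,0,0],
    [1,0,0,-0.001,0,0,0],
    [1,0,0,-0.001,0,0,0],
    [1,0,0,0,0,0,0],
  ],
)

```text
time: 3.2
eef_pos: [604.7, 102.9, 219.6]
orientation: [2.525, 1.869, 0.001]
wrist_force: [-0.0, 0.2, 3.9]
gripper_width: -0.2
finger_force: 1.8
```

>>> move_arm(
  targets=[
    [1,0,0,-0.003,0,0,0],
    [1,0,0,-0.003,0,0,0],
    [1,0,0,-0.003,0,0,0],
    [1,0,0,-0.003,0,0,0],
    [1,0,0,0,0,0,0],
  ],
)

```text
time: 3.82
eef_pos: [604.6, 102.9, 206.9]
orientation: [-2.525, -1.869, 0.0]
wrist_force: [1.4, 1.3, 3.1]
gripper_width: -0.1
finger_force: 1.5
```

>>> move_arm(
  targets=[
    [1,0,0,-0.001,0,0,0],
    [1,0,0,-0.001,0,0,0],
    [1,0,0,0,0,0,0],
  ],
)

```text
time: 4.2
eef_pos: [604.6, 102.9, 205.3]
orientation: [2.525, 1.869, 0.0]
wrist_force: [1.8, 1.0, 3.6]
gripper_width: 0.0
finger_force: 1.8
```

>>> move_arm(
  targets=[
    [1,0,0,-0.001,0,0,0],
    [1,0,0,0,0,0,0],
  ],
)

```text
time: 4.45
eef_pos: [604.6, 102.9, 204.2]
orientation: [2.525, 1.869, 0.0]
wrist_force: [2.6, 0.9, 3.3]
gripper_width: -0.5
finger_force: 1.8
```

>>> move_arm(
  targets=[
    [1,0,0,-0.001,0,0,0],
    [1,0,0,0,0,0,0],
  ],
)

```text
time: 4.7
eef_pos: [604.6, 102.9, 203.3]
orientation: [2.525, 1.869, 0.0]
wrist_force: [2.4, 1.1, 4.4]
gripper_width: -0.2
finger_force: 2.2
```

>>> move_arm(
  targets=[
    [1,0,0,-0.001,0,0,0],
    [1,0,0,0,0,0,0],
  ],
)

```text
time: 4.95
eef_pos: [604.6, 102.9, 202.6]
orientation: [2.525, 1.869, 0.001]
wrist_force: [2.2, 0.9, 6.5]
gripper_width: 0.1
finger_force: 3.1
```

>>> move_arm(
  targets=[
    [1,0,0,-0.001,0,0,0],
    [1,0,0,0,0,0,0],
  ],
)

```text
time: 5.2
eef_pos: [604.6, 102.9, 201.9]
orientation: [2.525, 1.869, 0.001]
wrist_force: [1.7, 1.0, 9.1]
gripper_width: 0.5
finger_force: 3.9
```

The force rises at about 2.5 N/mm, with the tips near 188 mm, so the stopper is on its hard stop. I'll retract straight up, move over the key and look.

>>> move_arm(
  targets=[
    [1,0,0,0.004,0,0,0],
    [1,0,0,0.016,0,0,0],
    [1,0,0,0.025,0,0,0],
    [1,-0.03,-0.006,0,0,0,0],
    [1,-0.045,-0.01,0,0,0,0],
  ],
)

```text
time: 5.82
eef_pos: [529.0, 86.8, 246.2]
orientation: [-2.525, -1.869, 0.002]
wrist_force: [0.2, -0.5, 0.3]
gripper_width: 0.5
finger_force: 0.0
```

>>> move_arm(
  targets=[
    [1,-0.045,-0.01,0,0,0,0],
    [1,-0.022,-0.004,0,0,0,0],
    [1,-0.005,-0.001,0,0,0,0],
    [1,0,0,0,0,0,0],
  ],
)

```text
time: 6.32
eef_pos: [457.9, 71.9, 246.6]
orientation: [2.525, 1.869, 0.0]
wrist_force: [-0.2, -0.9, 0.1]
gripper_width: -0.1
finger_force: 0.0
```

Run:
```python
from plant import env, viewer
import cv2,numpy as np
s=env.get_state(); print({k:np.round(s[k],2).tolist() for k in("eef_pos","orientation","wrist_force")})
im=viewer.get_image("side"); cv2.imwrite("pics/side2.png",im[:,:,::-1])
w=viewer.get_image("wrist")
a=cv2.resize(im[170:390,200:440,::-1],(480,440),interpolation=3); b=cv2.resize(w[:,:,::-1],(320,240))
c=np.zeros((440,800,3),np.uint8); c[:,:480]=a; c[:240,480:]=b; cv2.imwrite("pics/m2.png",c)
```

```text
{'eef_pos': [457.86, 71.9, 246.65], 'orientation': [2.52, 1.87, 0.0], 'wrist_force': [-0.16, -0.92, 0.15]}
```

View pics/m2.png

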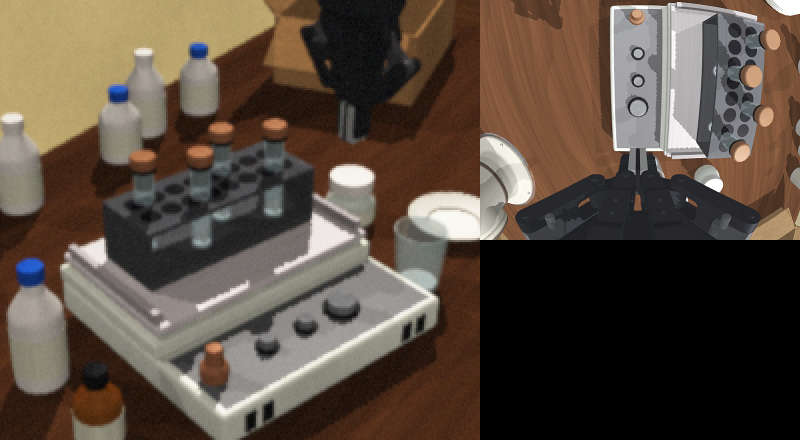

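The stopper at side (200,153) now sits level with its neighbours, with no black plug showing. The tool is above the large key, at side (342,305). I'll lower onto it.

>>> move_arm(
  targets=[
    [1,0,0,-0.04,0,0,0],
    [1,0,0,-0.05,0,0,0],
    [1,0,0,-0.035,0,0,0],
    [1,0,0,-0.02,0,0,0],
    [1,0,0,-0.01,0,0,0],
  ],
)

```text
time: 7.05
eef_pos: [457.4, 71.9, 89.8]
orientation: [-2.524, -1.869, 0.003]
wrist_force: [0.6, 0.3, 0.5]
gripper_width: -0.2
finger_force: 0.0
```

>>> move_arm(
  targets=[
    [1,0,0,-0.01,0,0,0],
    [1,0,0,-0.005,0,0,0],
    [1,0,0,0,0,0,0],
  ],
)

```text
time: 7.42
eef_pos: [457.7, 71.9, 76.4]
orientation: [2.525, 1.869, 0.0]
wrist_force: [-0.8, 0.1, 0.2]
gripper_width: 0.2
finger_force: 0.0
```

>>> move_arm(
  targets=[
    [1,0,0,-0.003,0,0,0],
    [1,0,0,-0.002,0,0,0],
    [1,0,0,-0.001,0,0,0],
    [1,0,0,0,0,0,0],
  ],
)

```text
time: 7.92
eef_pos: [457.6, 71.9, 70.4]
orientation: [2.525, 1.869, 0.0]
wrist_force: [0.3, -0.1, 1.3]
gripper_width: -0.1
finger_force: 0.7
```

Contact at a TCP height of about 70.7 mm, as expected. I'll press through the 8 mm.

>>> move_arm(
  targets=[
    [1,0,0,-0.002,0,0,0],
    [1,0,0,-0.002,0,0,0],
    [1,0,0,-0.002,0,0,0],
    [1,0,0,0,0,0,0],
  ],
)

```text
time: 8.43
eef_pos: [457.7, 71.9, 64.4]
orientation: [2.525, 1.869, 0.001]
wrist_force: [-0.1, -0.1, 5.6]
gripper_width: 0.3
finger_force: 2.8
```

>>> move_arm(
  targets=[
    [1,0,0,-0.001,0,0,0],
    [1,0,0,0,0,0,0],
  ],
)

```text
time: 8.68
eef_pos: [457.7, 71.9, 63.5]
orientation: [2.525, 1.869, 0.001]
wrist_force: [-2.5, 0.0, 6.4]
gripper_width: 0.2
finger_force: 3.1
```

>>> move_arm(
  targets=[
    [1,0,0,-0.0005,0,0,0],
    [1,0,0,0,0,0,0],
  ],
)

```text
time: 8.93
eef_pos: [457.7, 71.9, 63.1]
orientation: [2.525, 1.869, 0.001]
wrist_force: [-1.8, -0.1, 6.8]
gripper_width: 0.3
finger_force: 3.2
```

>>> move_arm(
  targets=[
    [1,0,0,-0.0005,0,0,0],
    [1,0,0,0,0,0,0],
  ],
)

```text
time: 9.18
eef_pos: [457.7, 71.9, 63.0]
orientation: [2.525, 1.869, 0.001]
wrist_force: [-2.0, -1.9, 10.8]
gripper_width: -0.2
finger_force: 4.7
```

>>> move_arm(
  targets=[
    [1,0,0,-0.0005,0,0,0],
    [1,0,0,0,0,0,0],
  ],
)

```text
time: 9.43
eef_pos: [457.8, 71.9, 62.9]
orientation: [2.525, 1.869, 0.001]
wrist_force: [-5.1, -1.0, 12.5]
gripper_width: -0.4
finger_force: 6.6
```

The height has stopped changing while the force climbs to 12.5 N, so the key is on its hard stop. Withdrawing.

>>> move_arm(
  targets=[
    [1,0,0,0.003,0,0,0],
    [1,0,0,0.006,0,0,0],
    [1,0,0,0.02,0,0,0],
    [1,0,0,0.05,0,0,0],
    [1,0,0,0.05,0,0,0],
  ],
)

```text
time: 10.05
eef_pos: [457.0, 71.8, 191.7]
orientation: [-2.525, -1.869, 0.002]
wrist_force: [0.5, -0.5, 0.7]
gripper_width: 0.2
finger_force: 0.0
```

>>> move_arm(
  targets=[
    [1,0,0,0.04,0,0,0],
    [1,-0.02,-0.01,0.01,0,0,0],
    [1,0,0,0,0,0,0],
    [1,0,0,0,0,0,0],
  ],
)

```text
time: 10.55
eef_pos: [437.7, 62.0, 239.9]
orientation: [-2.525, -1.869, 0.001]
wrist_force: [-0.5, 1.2, -0.5]
gripper_width: 0.1
finger_force: 0.0
```

Run:
```python
from plant import viewer
import cv2,numpy as np
im=viewer.get_image("side")[:,:,::-1]; cv2.imwrite("pics/m3.png",cv2.resize(im[190:390,180:440],None,fx=3,fy=3,interpolation=3))
```

```text
(no output)
```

View pics/m3.png

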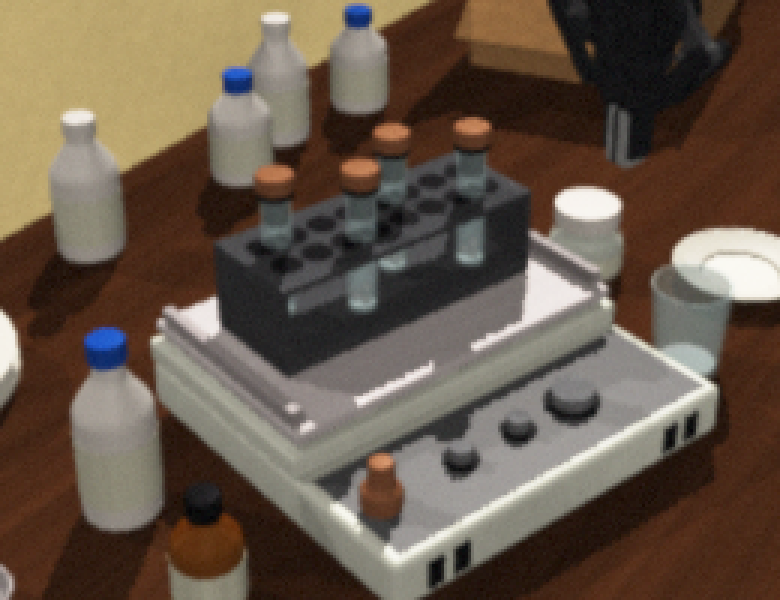

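All four stoppers are level (the pressed one at (360,175)), the key at (572,398) has sprung back, and nothing else has moved.

```bash
python3 -c "
from plant import env
print(env.job_done())"
```

```text
the job is handed in; nothing more can be done
None
```

I pressed the proud stopper fully home, then pressed the start key to its stop and let it spring back. The arm is clear, nothing else looked moved in the last picture, and the job is handed in at about 10.6 s; no verdict was shown.

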